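Roll the knife handle inlay-up and set it in the engraving cradle

TASK

The dark knife handle with the gold inlay lies in the white wooden stand with its inlay facing sideways. Lift it out, lay it on the green mat just as it is and let go, then roll it along the mat until the gold inlay faces straight up and leave it lying there a moment. Then pick it up and set it gently in the two steel forks of the blue engraving cradle with the inlay still straight up; do not drop or fling the handle, and leave the other things on the bench where they are.

Things in the scene. Friction and masses are not known exactly. Their poses are not given: they have to be found in the camera images.
- handle: Loose round dark knife handle, diameter 32, length 150, about 0.2 kg, cream ends. A gold inlay strip 21 wide runs along one side; a gold tick on each end face points to it. Origin: middle of the bar, on its axis; x along the bar, z out through the inlay's middle. Starts in the stand's forks along the stand's x, inlay sideways (77 degrees from up). It rolls freely. Sizes in mm.
- stand: Fixed white-painted wooden stand at any yaw, either side of the mat: base 130 x 60 x 12, two V forks 50 either side of the middle along x, each 14 thick, 50 wide, 50 high. The handle in them lies along x with its axis 50 above the bench; its middle 80 is free for fingers. Origin: centre of the underside, on the bench; z up. Sizes in mm.
- mat: Fixed flat green rubber mat 200 mm (x) by 220 mm (y), 3 mm thick. Origin at the centre of its underside, on the bench; z up. The handle lying on it has its axis 19 mm above the bench.
- cradle: Fixed cradle on the other side of the mat from the stand: round blue base, diameter 130, 12 thick; two steel V forks (90 degrees, open upward) 50 either side of the middle along x, each 14 thick, 50 wide, 50 high. The handle in both forks lies along x, axis 50 above the bench, either end first. Origin: centre of the underside, on the bench; z up. Sizes in mm.
- jar: Bystander: small closed jar 36 mm in diameter, 45 mm high, beyond the mat's far edge. Origin at the centre of its underside.
- wax: Bystander: red block of polishing wax 25 x 60 x 25 mm, at the mat's near edge. Origin at the centre of its underside.
- driver: Bystander: screwdriver lying between the robot and the right-hand place. Its x axis runs along it.
- hammer: Bystander: small hammer, 220 mm long, lying between the robot and the left-hand place. Its x axis runs along it.
- mug: Bystander: white mug 80 mm in diameter, 90 mm high, at the far left. Origin at the centre of its underside.
- tin: Bystander: closed tin 66 mm in diameter, 80 mm high, at the far right. Origin at the centre of its underside.
- blank: Bystander: square light wooden blank 30 x 140 x 30 mm lying beyond the mat. Origin at the centre of its underside.
Mind the look-alikes: they are no part of the job. Of the things like the handle, leave any that is pink, purple or turquoise; of the rest the larger one is meant.

How it is judged (in metres and radians):
On the way, in this order (a step that is already met when the one before it is completed fails the run):
1. the handle lies on the mat, let go, its inlay still facing sideways (more than 57 degrees from straight up) (contact force between handle and mat above 0.3 N and contact force between handle and the fingers below 0.1 N and angle between handle's own z axis and vertical above 1 rad and linear speed of handle below 0.05 m/s), for 0.1 s.
2. rolling on the mat, the handle passes a half-way position (inlay 29 to 52 degrees from straight up) while resting on the mat (contact force between handle and mat above 0.3 N and angle between handle's own z axis and vertical between 0.5 and 0.9 rad).
3. the handle lies on the mat, let go and still, its inlay facing up (within 20 degrees) (contact force between handle and mat above 0.3 N and contact force between handle and the fingers below 0.1 N and angle between handle's own z axis and vertical below 0.35 rad and linear speed of handle below 0.03 m/s), for 0.1 s.
At the end, for the whole second after the job is handed in: The handle lies at rest, let go, in both forks of the cradle: its middle within 20 mm of the cradle's middle seen from above, its axis 46 to 54 mm above the bench and within 6 degrees of the cradle's x axis, the inlay within 20 degrees of straight up (horizontal distance between handle and cradle below 0.02 m and z of handle in the frame of cradle between 0.046 and 0.054 m and angle between the x axis of handle and the x axis of cradle, either way round below 0.1 rad and angle between handle's own z axis and vertical below 0.35 rad and contact force between handle and cradle above 0.5 N and contact force between handle and the fingers below 0.1 N and linear speed of handle below 0.02 m/s); the robot touches nothing.
It fails at once if the handle is dropped or flung (faster than 0.6 m/s while the fingers do not touch it) (linear speed of handle above 0.6 m/s and contact force between handle and the fingers below 0.05 N).
It fails at once if a bystander is shifted by more than 30 mm (distance of any of jar, wax, driver, hammer, mug, tin, blank from where it was at the start of the episode above 0.03 m).
It also fails if it takes over 69 s, if anything falls off the work surface, if the arm or the gripper's body presses on something with over 40 N, if the wrist force passes 120 N, or if a joint passes its speed limit or range.

ROBOT

A 6-joint arm with a two-finger parallel gripper is mounted at the origin on the work surface. World frame = base frame: x ahead of the robot, y to its left, z up, the work surface at z = 0. Lengths are in mm, angles in degrees, forces in N, time in s.
With the tool pointing down it reaches from about 300 to 850 mm from the base axis. Payload 4.2 kg.
Tool frame: the origin (TCP) lies midway between the tips of the shut fingers; the grasp point (between the pads) lies 19 mm behind it; z points along the fingers, y is the line along which they close (so a half turn about z gives the same grasp; the last joint's range is limited). The gripper opens to 91 mm and grips with 3 to 60 N. Pads are 32 mm wide; open, the fingers measure 118 mm over their backs; the gripper's body (76 mm by 178 mm) begins 60 mm behind the grasp point.
Start: joints at [-77.177, 18.312, 89.639, -0, 72.044, -1.146], TCP at [138.803, -558.012, 213.976] pointing down, gripper open.
Joint ranges: [-177.97, 177.97], [-48.28, 115.42], [12.27, 149.76], [-77.06, 257.06], [2.81, 150.46], [-146.56, 146.56]. Speed limits (degrees/s): [147.25, 147.25, 180, 180, 180, 180].

INTERFACE

Orientations are given as [roll, pitch, yaw] about the fixed x, y, z axes, in that order (R = Rz(yaw) Ry(pitch) Rx(roll)).
In Python, from workcell import env gives the robot as it stands.
- The arm moves only by the shell command python3 -m jog 'ROWS' [FORCE]. ROWS is a JSON object of lists of equal length, an entry for each row: "jaw": the finger opening in mm, from 0 to 91.2; "slide": the shift along the tool's x, y, z in units of 30 mm (1.0 is 30 mm), a list of three; "spin": the turn about the tool's z in units of 8 degrees (1.0 is 8 degrees). In form: {"jaw": [jaw, ...], "slide": [[dx, dy, dz], ...], "spin": [spin, ...]}. A call has 1 to 10 rows; each row shifts and turns the commanded pose from where the row before left it, along the tool's axes as they then stand; what a row does not reach is not made up. A row lasts 1/10 s, in which the tool goes at most 50 mm and 8.59 degrees, less where a joint would pass 70% of its speed; a pose out of reach is approached as far as the arm can. A call is refused whole if a number of a shift passes 1 or a number of a turn 1, either way. A call with a gripper value outside its range is refused whole. The fingers move at their own pace and stop on an object; FORCE is the grip in N (left out, the last holds). Time passes only in rows, so rows that do not move let the fingers close. It gives the time, the measured TCP pose, the force, the opening and the grip force at its end, in the units of the state.
- env.state(): the state, without advancing time (a new reading comes with each control period).
- env.grab_frame(name): name is "side" or "top" or "wrist"; returns the picture (480x640x3 uint8, red, green, blue); there is no depth.
- env.camera_model(name): a dict with "fx", "fy", "cx", "cy" (pixels), "D" ([k1, k2, p1, p2, k3] as OpenCV has them; the pictures are not rectified), "camera_from_world" (4x4, takes a point from world to camera coordinates). Camera axes: x right, y up, looking along -z (the intrinsics and any distortion apply to the point x, -y, -z); pixel columns grow to the right and rows downward; lengths in mm; the calibration is good to about 2 mm. A picture is of the moment at which its call begins: read the wrist's pose just before it. camera_model takes no time and is no camera call; for the wrist camera it gives the pose at the moment of the call.
- env.job_done(): hands the job in; it is judged then, once.
The state is a dict: "time_s": time; "qpos": joint angles; "qvel": joint speeds; "effort": joint torques, N m; "ee_pos": TCP position; "ee_rot": TCP orientation; "force": force on the tool from outside, world axes, zero at the start; "torque": the same for the moment, N m; "gripper_width": finger opening in mm; "gripper_force": force on a finger pad.
Only numpy, scipy, OpenCV 4.12 (cv2) and the standard library are available. Lean on these libraries where they do the work, as an engineer would, in place of code of your own. Each camera call takes 0.05 s, during which the arm holds its last target. There are 200 camera calls.

## Working session

There is one attempt and no reset: what is moved stays moved. The work goes in short steps, Python scripts to look and compute and a shell command to move; the robot and the scene stay as the last step left them, time stands still between calls to the robot, and variables do not carry over. Pictures are saved under pics/ and viewed, at most 10 in all, crops included, and the job is handed in when it is done.

```bash
mkdir -p pics; ls; python3 - <<'E'
from workcell import env
import cv2,numpy as np
s=env.state();print(s)
for n in("top","side"):
    im=env.grab_frame(n);cv2.imwrite(f"pics/{n}0.png",im[:,:,::-1]);c=env.camera_model(n);print(n,c)
E
```

```text
pics
{'time_s': 0.0, 'qpos': array([-7.71767441e+01,  1.83524388e+01,  8.97062315e+01, -5.95489421e-04,
        7.20412314e+01, -1.14461170e+00]), 'qvel': array([ 0.10828819,  0.03284301, -0.16003973, -0.03034708,  0.02825215,
       -0.02388507]), 'effort': array([-3.02999601e-03, -4.12468672e+01, -2.31975496e+01,  7.24301208e-02,
        4.56100318e-02, -1.32936766e-04]), 'ee_pos': array([ 138.69391679, -557.51883608,  213.11344315]), 'ee_rot': array([-1.79900107e+02, -1.42958308e-03,  1.39680504e+01]), 'force': array([ 0.70212698, -0.33260722, -0.08990059]), 'torque': array([ 0.05423296, -0.00682731, -0.01032502]), 'gripper_force': 0.0, 'gripper_width': 91.11767749367637}
top {'fx': 576.1588564091011, 'fy': 576.1588564091011, 'cx': 321.03662576414433, 'cy': 239.36246657162005, 'D': array([-0.04782014,  0.        ,  0.        ,  0.        ,  0.        ]), 'camera_from_world': array([[ 2.15640579e-02, -9.99738667e-01,  7.58879602e-03,
         4.82483107e+01],
       [ 9.83152191e-01,  2.25831724e-02,  1.81388449e-01,
        -5.52151210e+02],
       [-1.81512425e-01,  3.54947044e-03,  9.83382246e-01,
        -1.12239691e+03],
       [ 0.00000000e+00,  0.00000000e+00,  0.00000000e+00,
         1.00000000e+00]])}
side {'fx': 606.2120588353854, 'fy': 606.2120588353854, 'cx': 315.8909664726334, 'cy': 238.1914898545632, 'D': array([-0.17232526,  0.        ,  0.        ,  0.        ,  0.        ]), 'camera_from_world': array([[-9.90400823e-01, -1.37419367e-01,  1.49039359e-02,
         5.64246654e+02],
       [ 1.14611344e-01, -7.56142931e-01,  6.44291944e-01,
        -3.45829011e+01],
       [-7.72686855e-02,  6.39815431e-01,  7.64634399e-01,
        -1.46366529e+03],
       [ 0.00000000e+00,  0.00000000e+00,  0.00000000e+00,
         1.00000000e+00]])}
```

View pics/top0.png

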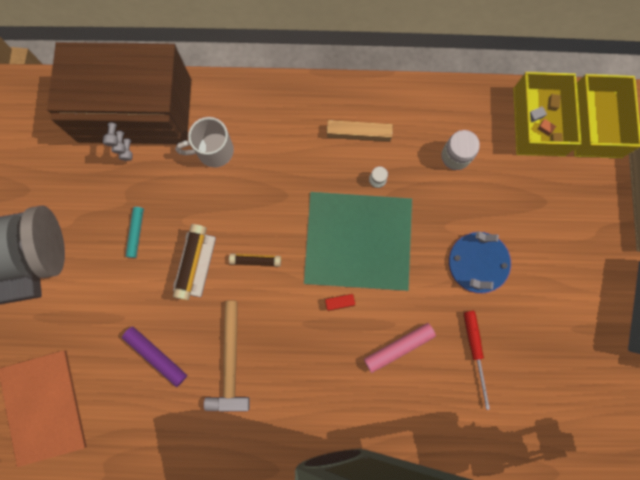

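View pics/side0.png

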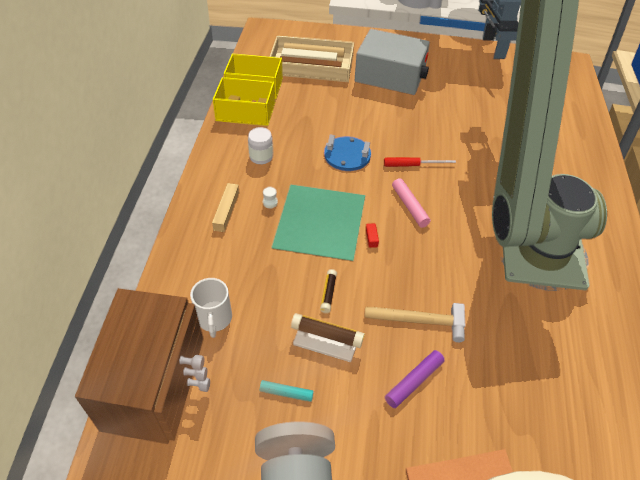

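Top view: the things like the handle are the dark one in the stand (190,262), the small dark one (254,260), pink (400,348), purple (154,356) and turquoise (135,232). The larger dark one, in the stand, is the one meant. The mat is at (358,240) and the cradle at (480,262), with forks at (487,237) and (481,285). In the side view the handle is at (328,332) and the cradle at (347,153). Next I'll take a crop to confirm this and measure.

```bash
cat > h.py <<'E'
from workcell import env
import cv2,numpy as np
def und(c,p):
    K=np.array([[c['fx'],0,c['cx']],[0,c['fy'],c['cy']],[0,0,1]])
    return cv2.undistortPoints(np.array(p,float).reshape(-1,1,2),K,np.array(c['D'])).reshape(-1,2)
def ray(c,p):
    q=und(c,p);M=np.array(c['camera_from_world']);R=M[:3,:3]
    d=np.c_[q[:,0],-q[:,1],-np.ones(len(q))]
    return -R.T@M[:3,3],(d@R)
def plane(c,p,z):
    o,d=ray(c,p);return o+d*((z-o[2])/d[:,2])[:,None]
def tri(c1,p1,c2,p2):
    o1,d1=ray(c1,p1);o2,d2=ray(c2,p2);out=[]
    for a,b in zip(d1,d2):
        t=np.linalg.lstsq(np.c_[a,-b],o2-o1,rcond=None)[0]
        x,y=o1+t[0]*a,o2+t[1]*b;out.append(np.r_[(x+y)/2,np.linalg.norm(x-y)])
    return np.array(out)
def blobs(im,lo,hi,box,n=2,mina=8):
    x0,y0,x1,y1=box;hsv=cv2.cvtColor(im,cv2.COLOR_RGB2HSV)[y0:y1,x0:x1]
    m=cv2.inRange(hsv,np.array(lo),np.array(hi))
    k,l,s,c=cv2.connectedComponentsWithStats(m);r=sorted([(int(s[i,4]),c[i]+[x0,y0],s[i,:4]) for i in range(1,k) if s[i,4]>=mina],key=lambda t:-t[0])
    return [(a,np.round(b,1)) for a,b,_ in r[:n]],m
E
python3 - <<'E'
from h import *
t=cv2.imread("pics/top0.png");s=cv2.imread("pics/side0.png")
a=cv2.resize(t[215:305,160:295],None,fx=3,fy=3,interpolation=2);b=cv2.resize(s[280:370,280:380],None,fx=3,fy=3,interpolation=2)
c=cv2.resize(t[225:300,440:520],None,fx=3.4,fy=3.4,interpolation=2);d=cv2.resize(s[125:180,310:385],None,fx=3.4,fy=3.4,interpolation=2)
W=np.zeros((560,800,3),np.uint8)
for im,x,y in((a,0,0),(b,410,0),(c,0,280),(d,410,280)):W[y:y+im.shape[0],x:x+im.shape[1]]=im[:560-y,:800-x]
cv2.imwrite("pics/crop1.png",W)
t=t[:,:,::-1].copy();s=s[:,:,::-1].copy();ct,cs=env.camera_model("top"),env.camera_model("side")
hsv=cv2.cvtColor(t,cv2.COLOR_RGB2HSV);hs=cv2.cvtColor(s,cv2.COLOR_RGB2HSV)
print(hsv[230,197],hsv[295,181],hs[323,297],hs[341,354])
def rect(im,lo,hi,box,c,z,nm):
    B,m=blobs(im,lo,hi,box,1);k,_=max(((q,cv2.contourArea(q)) for q in cv2.findContours(m,0,2)[0]),key=lambda q:q[1])
    r=cv2.minAreaRect(k);P=cv2.boxPoints(r)+np.array(box[:2]);print(nm,B,P.round(1).tolist());X=plane(c,P,z);print(X.round(1).tolist(),X.mean(0).round(1))
rect(t,(60,80,30),(90,255,200),(290,180,430,300),ct,3,"mat")
rect(t,(100,120,40),(125,255,255),(440,220,520,300),ct,12,"base")
E
```

```text
[ 27  56 205] [ 29  52 205] [ 21  59 224] [ 20  64 206]
mat [(8652, array([359.4, 241.4]))] [[305.8, 282.6], [311.1, 193.7], [411.4, 199.6], [406.1, 288.5]]
[[467.1, 90.1, 3.0], [659.0, 83.9, 3.0], [651.1, -132.1, 3.0], [459.3, -119.9, 3.0]] [559.1 -19.5   3. ]
base [(2253, array([478.8, 261.6]))] [[442.4, 280.9], [458.3, 229.2], [515.5, 246.8], [499.5, 298.5]]
[[475.8, -194.4, 12.0], [586.6, -230.1, 12.0], [551.6, -351.1, 12.0], [441.6, -313.4, 12.0]] [ 513.9 -272.2   12. ]
```

View pics/crop1.png

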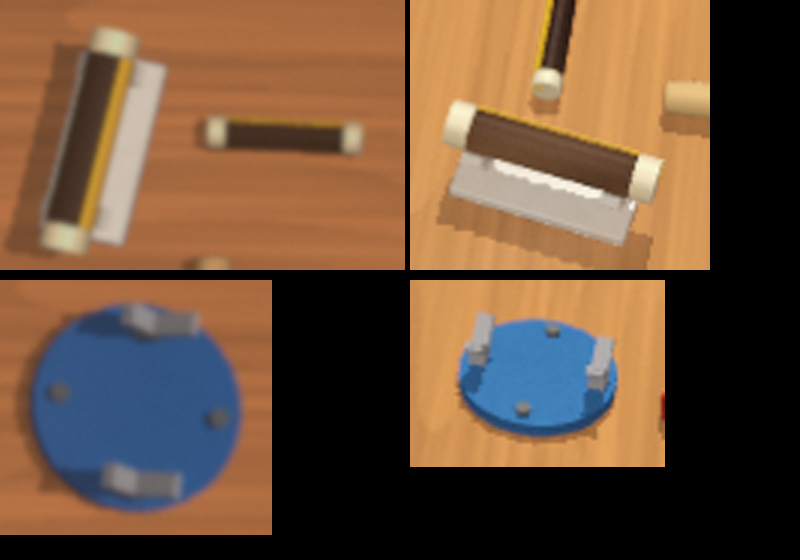

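The crop confirms the larger dark handle in the white stand, with its gold strip on the mat side (-y). The short dark bar beside it is the look-alike. The cradle forks are clearly visible.

```bash
python3 - <<'E'
from h import *
t=cv2.imread("pics/top0.png")[:,:,::-1].copy();s=cv2.imread("pics/side0.png")[:,:,::-1].copy();ct,cs=env.camera_model("top"),env.camera_model("side")
et,m1=blobs(t,(20,35,120),(45,120,255),(165,220,212,305),4);es,m2=blobs(s,(14,35,150),(40,100,255),(285,305,370,360),4)
print(et,es)
A=sorted([e[1] for e in et[:2]],key=lambda p:p[1]);B=sorted([e[1] for e in es[:2]],key=lambda p:p[0])
X=tri(ct,A,cs,B);print(X.round(1));d=X[0]-X[1];print("mid",X[:,:3].mean(0),"yaw",np.degrees(np.arctan2(d[1],d[0])),np.linalg.norm(d[:3]))
# cradle
ft,_=blobs(t,(0,0,70),(179,75,255),(460,228,505,295),4);fs,_=blobs(s,(0,0,70),(179,75,255),(322,132,372,165),4)
print(ft,fs)
A=sorted([e[1] for e in ft[:2]],key=lambda p:p[1]);B=sorted([e[1] for e in fs[:2]],key=lambda p:p[0])
X=tri(ct,A,cs,B);print(X.round(1));d=X[0]-X[1];print("mid",X[:,:3].mean(0),"yaw",np.degrees(np.arctan2(d[1],d[0])),np.linalg.norm(d[:3]))
_,m=blobs(t,(100,100,30),(125,255,255),(440,220,520,300));k=max(cv2.findContours(m,0,1)[0],key=cv2.contourArea)
e=cv2.fitEllipse(cv2.convexHull(k));print(e,plane(ct,[np.array(e[0])+[440,220]],12))
P=plane(ct,(cv2.convexHull(k).reshape(-1,2)+np.array([440,220])).astype(float),12);print(cv2.minEnclosingCircle(P[:,:2].astype(np.float32)))
c=env.camera_model("wrist");print(c)
E
```

```text
[(65, array([181.6, 293.6])), (61, array([197.8, 229.2]))] [(1028, array([324. , 342.5])), (63, array([325.8, 308. ]))]
[[539.5 325.6  13.4  68.1]
 [467.9 320.6 119.5  79. ]]
mid [503.68969007 323.12872644  66.46106559] yaw 4.020055156901942 128.06397011519252
[(244, array([481.5, 285.4])), (219, array([484.8, 236.9])), (15, array([502.9, 265.1]))] [(98, array([329.7, 142.9])), (91, array([365.5, 148.8])), (17, array([351.7, 138.6])), (12, array([342.8, 162.3]))]
[[ 569.3 -281.3   29.6    2.9]
 [ 468.5 -271.3   30.5    4.8]]
mid [ 518.89812892 -276.27436048   30.02710294] yaw -5.647011403317506 101.34852913186651
((39.32221984863281, 42.27927780151367), (57.6280517578125, 60.532047271728516), 115.55934143066406) [[ 516.72271697 -272.96560269   12.        ]]
((517.281005859375, -273.2116394042969), 63.54718780517578)
{'fx': 395.2946174865325, 'fy': 395.2946174865325, 'cx': 323.9178752444944, 'cy': 241.37129709101856, 'D': array([-0.03106342,  0.        ,  0.        ,  0.        ,  0.        ]), 'camera_from_world': array([[ 2.41619404e-01, -9.70369528e-01, -1.74431233e-03,
        -5.74303918e+02],
       [ 9.42700338e-01,  2.35155303e-01, -2.36681338e-01,
         2.68631378e+01],
       [ 2.30078542e-01,  5.55424399e-02,  9.71585767e-01,
        -3.89623979e+02],
       [ 0.00000000e+00,  0.00000000e+00,  0.00000000e+00,
         1.00000000e+00]])}
```

```bash
python3 - <<'E'
from h import *
ct,cs=env.camera_model("top"),env.camera_model("side")
X=tri(ct,[(197.8,229.2),(181.6,293.6)],cs,[(296.7,322),(358.6,339.8)])
print(X.round(1));d=X[0]-X[1];print(X[:,:3].mean(0),np.degrees(np.arctan2(d[1],d[0])))
Y=plane(ct,[(197.8,229.2),(181.6,293.6)],50);d=Y[0]-Y[1];print(Y,Y.mean(0),np.degrees(np.arctan2(d[1],d[0])),np.linalg.norm(d))
E
```

```text
[[5.673e+02 3.135e+02 4.670e+01 7.000e-01]
 [4.344e+02 3.381e+02 4.750e+01 2.000e-01]]
[500.86596802 325.77230911  47.1069333 ] -10.489718345747045
[[566.32893548 312.78538093  50.        ]
 [434.08647564 337.49475487  50.        ]] [500.20770556 325.1400679   50.        ] -10.583619330898385 134.53111664252023
```

```bash
python3 -m jog '{"jaw":[91,91,91,91],"slide":[[0,0,0],[0,0,0],[0,0,0],[0,0,0]],"spin":[1,1,1,0.06]}' 20
python3 -m jog '{"jaw":[91,91,91,91,91,91,91,91,91,91],"slide":[[0.65,-1,0],[0.65,-1,0],[0.65,-1,0],[0.65,-1,0],[0.65,-1,0],[0.65,-1,0],[0.65,-1,0],[0.65,-1,0],[0.65,-1,0],[0.65,-1,0]],"spin":[0,0,0,0,0,0,0,0,0,0]}'
python3 -m jog '{"jaw":[91,91,91,91,91,91,91,91,91,91],"slide":[[0,-1,0],[0,-1,0],[0,-1,0],[0,-1,0],[0,-1,0],[0,-1,0],[0,-1,0],[0,-1,0],[0,-1,0],[0,-1,0]],"spin":[0,0,0,0,0,0,0,0,0,0]}'
python3 -m jog '{"jaw":[91,91,91,91,91,91,91,91,91,91],"slide":[[0,-1,0],[0,-1,0],[0,-1,0],[0,-1,0],[0,-1,0],[0,-1,0],[0,-1,0],[0,-1,0],[0,-1,0],[0,-1,0]],"spin":[0,0,0,0,0,0,0,0,0,0]}'
```

```text
time_s: 0.5
ee_pos: [138.7, -557.7, 213.5]
ee_rot: [-180.0, 0.0, -10.5]
force: [-0.5, -0.5, 0.1]
gripper_width: 90.9
gripper_force: 0.0
time_s: 1.5
ee_pos: [385.9, -297.3, 213.8]
ee_rot: [-180.0, 0.0, -10.3]
force: [0.4, -0.4, 0.4]
gripper_width: 91.1
gripper_force: 0.0
time_s: 2.5
ee_pos: [439.9, -2.4, 213.9]
ee_rot: [180.0, 0.0, -10.3]
force: [0.1, 0.2, -1.1]
gripper_width: 90.9
gripper_force: 0.0
time_s: 3.5
ee_pos: [494.6, 292.5, 213.6]
ee_rot: [180.0, 0.0, -10.3]
force: [0.5, -0.5, 0.3]
gripper_width: 90.7
gripper_force: 0.0
```

```bash
python3 -m jog '{"jaw":[91,91,91],"slide":[[0,-0.55,0],[0,-0.55,0],[0,0,0]],"spin":[0,0,0]}' | head -3
python3 - <<'E'
from h import *
s=env.state();c=env.camera_model("wrist");w=env.grab_frame("wrist");cv2.imwrite("pics/w1.png",w[:,:,::-1])
M=c['camera_from_world'];
def proj(p):
    q=M[:3,:3]@p+M[:3,3];return cv2.projectPoints(np.array([[q[0],-q[1],-q[2]]]),np.zeros(3),np.zeros(3),np.array([[c['fx'],0,c['cx']],[0,c['fy'],c['cy']],[0,0,1]]),c['D'])[0].ravel().round(0)
u=np.array([.983,-.182,0])
for k in(-68,0,68):print(proj(np.array([500.5,325.4,49])+k*u))
E
```

```text
time_s: 3.8
ee_pos: [500.9, 324.9, 213.5]
ee_rot: [180.0, 0.0, -10.4]
[323. 298.]
[323. 225.]
[324. 144.]
```

View pics/w1.png

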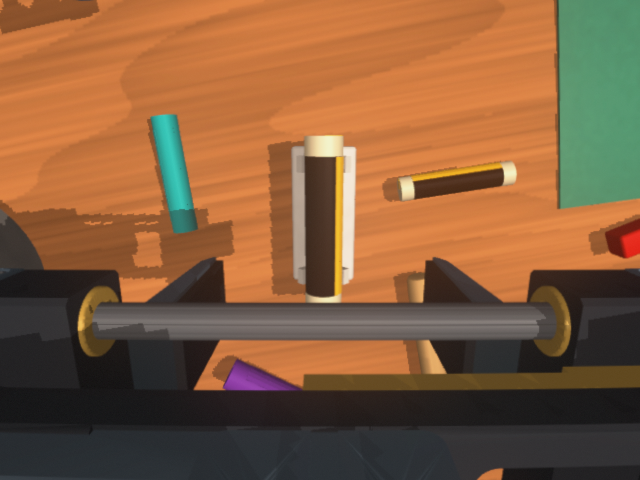

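The wrist view shows the handle centred between the fingers: axis at column 323, rows 135–302, inlay on its right side. This agrees with the projected position, so I'll go down and grip.

```bash
python3 -m jog '{"jaw":[91,91,91,91,91,91,91],"slide":[[0,0,1],[0,0,1],[0,0,1],[0,0,1],[0,0,1],[0,0,0.85],[0,0,0]],"spin":[0,0,0,0,0,0,0]}'
python3 -m jog '{"jaw":[50,40,30,25,25,25,25,25],"slide":[[0,0,0],[0,0,0],[0,0,0],[0,0,0],[0,0,0],[0,0,0],[0,0,0],[0,0,0]],"spin":[0,0,0,0,0,0,0,0]}' 15
```

```text
time_s: 4.55
ee_pos: [498.2, 320.9, 35.3]
ee_rot: [179.7, 0.3, -10.6]
force: [0.3, -0.2, 0.2]
gripper_width: 91.2
gripper_force: 0.0
time_s: 5.35
ee_pos: [501.2, 325.4, 38.9]
ee_rot: [-179.8, -0.0, -10.6]
force: [-0.2, 1.5, -0.4]
gripper_width: 31.5
gripper_force: 15.0
```

```bash
python3 -m jog '{"jaw":[25,25,25,25,25,25,25],"slide":[[0,0,-0.3],[0,0,-0.6],[0,0,-0.8],[0,0,-0.8],[0,0,-0.5],[0,0,0],[0,0,0]],"spin":[0,0,0,0,0,-0.3,-0.32]}' | sed -n 2,6p
python3 -m jog '{"jaw":[25,25,25,25,25,25,25,25,25,25],"slide":[[0.1,0.4,0],[0.2,0.7,0],[0.2,0.9,0],[0.3,0.9,0],[0.3,0.9,0],[0.3,0.9,0],[0.3,0.9,0],[0.3,0.9,0],[0.3,0.9,0],[0.3,0.9,0]],"spin":[0,0,0,0,0,0,0,0,0,0]}'  | sed -n 2,6p
python3 -m jog '{"jaw":[25,25,25,25,25,25],"slide":[[0.2,0.9,0],[0.13,0.9,0],[0,0.8,0],[0,0.5,0],[0,0.2,0],[0,0,0]],"spin":[0,0,0,0,0,0]}'  | sed -n 2,6p
python3 - <<'E'
from h import *
im=env.grab_frame("side")[140:330,200:420];cv2.imwrite("pics/s2.png",cv2.resize(im,None,fx=3,fy=3,interpolation=2)[:,:,::-1])
E
```

```text
ee_pos: [500.7, 323.3, 129.3]
ee_rot: [180.0, -0.0, -5.4]
force: [-1.3, -0.1, -1.8]
gripper_width: 31.7
gripper_force: 15.0
ee_pos: [553.7, 66.1, 128.4]
ee_rot: [179.9, 0.1, -5.6]
force: [0.5, 0.6, -2.2]
gripper_width: 31.8
gripper_force: 15.0
ee_pos: [554.2, -31.7, 128.4]
ee_rot: [-180.0, 0.0, -5.6]
force: [1.5, 0.3, -1.5]
gripper_width: 31.8
gripper_force: 15.0
```

View pics/s2.png

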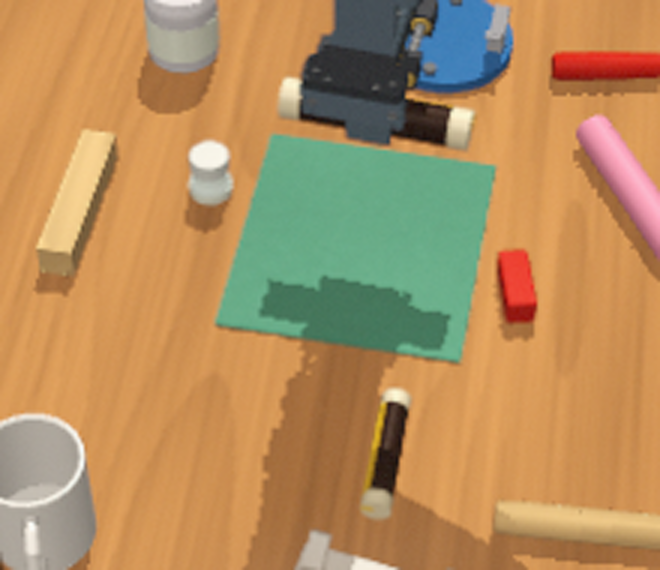

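The handle is held level above the mat, with jar and wax clear of it. I'll lower it now.

```bash
python3 -m jog '{"jaw":[25,25,25,25,25,25,25,25],"slide":[[0,0,0.6],[0,0,0.9],[0,0,0.9],[0,0,0.9],[0,0,0.4],[0,0,0.2],[0,0,0.05],[0,0,0]],"spin":[0,0,0,0,0,0,0,0]}'  | sed -n 2,6p
python3 -m jog '{"jaw":[25,25,25,25],"slide":[[0,0,0.03],[0,0,0],[0,0,0],[0,0,0]],"spin":[0,0,0,0]}'  | sed -n 2,6p
```

```text
ee_pos: [555.4, -31.0, 10.8]
ee_rot: [-180.0, -0.1, -5.5]
force: [-0.6, 0.5, -2.5]
gripper_width: 31.6
gripper_force: 15.0
ee_pos: [554.7, -31.2, 9.4]
ee_rot: [180.0, -0.0, -5.6]
force: [-0.6, -0.8, -2.0]
gripper_width: 31.5
gripper_force: 15.0
```

```bash
for i in 1 2; do python3 -m jog '{"jaw":[25,25,25],"slide":[[0,0,0.03],[0,0,0],[0,0,0]],"spin":[0,0,0]}'  | sed -n 2,4p;done
```

```text
ee_pos: [554.5, -31.2, 8.1]
ee_rot: [180.0, 0.0, -5.6]
force: [-0.3, 0.8, -2.2]
ee_pos: [554.6, -31.1, 7.8]
ee_rot: [180.0, -0.0, -5.6]
force: [-1.7, -0.1, 5.9]
```

Contact with the mat is felt (about 8 N change), so I'll release, opening evenly to a loose cage.

```bash
python3 -m jog '{"jaw":[34,37,40,44,48,52,52,52,52,52],"slide":[[0,0,0],[0,0,0],[0,0,0],[0,0,0],[0,0,0],[0,0,0],[0,0,0],[0,0,0],[0,0,0],[0,0,0]],"spin":[0,0,0,0,0,0,0,0,0,0]}'
python3 - <<'E'
from h import *
w=env.grab_frame("wrist");cv2.imwrite("pics/w2.png",w[:,:,::-1])
E
```

```text
time_s: 10.5
ee_pos: [554.6, -31.1, 7.2]
ee_rot: [180.0, -0.0, -5.6]
force: [0.5, -0.2, -0.7]
gripper_width: 52.3
gripper_force: 0.0
```

View pics/w2.png

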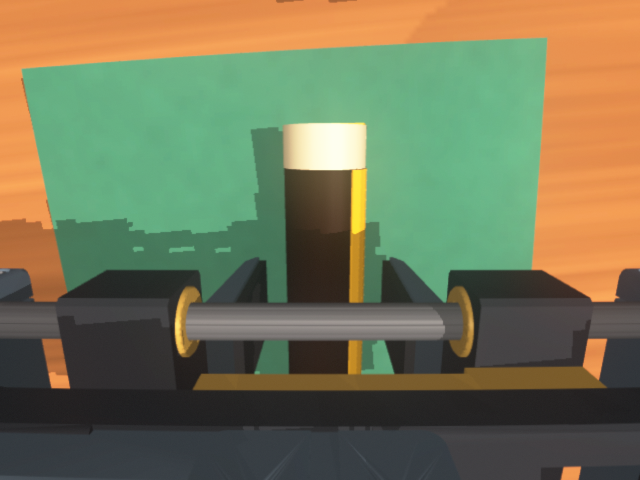

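The wrist view shows the handle resting on the mat between the open fingers (columns 284–366). The inlay spans 351–366, so its centre is about 77° to the right. I'll roll it left with a loose cage and check part way.

```bash
cat > ang.py <<'E'
from h import *
import sys
s=env.state();w=env.grab_frame("wrist");h=cv2.cvtColor(w,cv2.COLOR_RGB2HSV)
def run(m):
    x=np.where(m)[0];return (x.min(),x.max()+1) if len(x) else None
# (cream end gives the width)
r=int(sys.argv[1]) if len(sys.argv)>1 else 145
r2=int(sys.argv[2]) if len(sys.argv)>2 else 215
def cr(y): return run((h[y,:,1]<90)&(h[y,:,2]>120)&(np.abs(np.arange(640)-325)<150))
def bar(y): # not green/shadow
    H=h[y];x=np.arange(640);return run(((H[:,0]<55)|(H[:,0]>110)|(H[:,2]<35))&(x>270)&(x<380))
def gold(y): 
    H=h[y].astype(int);return run((H[:,0]>15)&(H[:,0]<32)&(H[:,1]>150)&(H[:,2]>60))
print(s['ee_pos'].round(1),s['gripper_width'],"cream",cr(r),[(y,bar(y),gold(y)) for y in (r2-15,r2,r2+15)])
E
python3 ang.py
python3 -m jog '{"jaw":[48,44,40,38,38,38,38,38,38,38],"slide":[[0,0,0],[0,0,0],[0,0,0],[0,0,0],[0,0,0],[0,-0.1,0],[0,-0.1,0],[0,-0.1,0],[0,-0.1,0],[0,0,0]],"spin":[0,0,0,0,0,0,0,0,0,0]}'
python3 ang.py
```

```text
[554.5 -31.1   7.2] 51.966602685218234 cream (np.int64(267), np.int64(376)) [(200, (np.int64(285), np.int64(367)), (np.int64(351), np.int64(366))), (215, (np.int64(286), np.int64(367)), (np.int64(350), np.int64(365))), (230, (np.int64(286), np.int64(366)), (np.int64(350), np.int64(365)))]
time_s: 11.6
ee_pos: [555.8, -18.7, 7.2]
ee_rot: [-180.0, 0.0, -5.5]
force: [-0.2, 0.2, 0.1]
gripper_width: 37.8
gripper_force: 0.0
[555.8 -18.7   7.2] 37.75948827862684 cream (np.int64(269), np.int64(386)) [(200, (np.int64(287), np.int64(369)), (np.int64(324), np.int64(367))), (215, (np.int64(287), np.int64(369)), (np.int64(310), np.int64(367))), (230, (np.int64(288), np.int64(378)), (np.int64(304), np.int64(367)))]
```

```bash
python3 - <<'E'
from h import *
w=env.grab_frame("wrist")[90:390,220:440];cv2.imwrite("pics/w3.png",cv2.resize(w,None,fx=2,fy=2)[:,:,::-1])
E
```

```text
(no output)
```

View pics/w3.png

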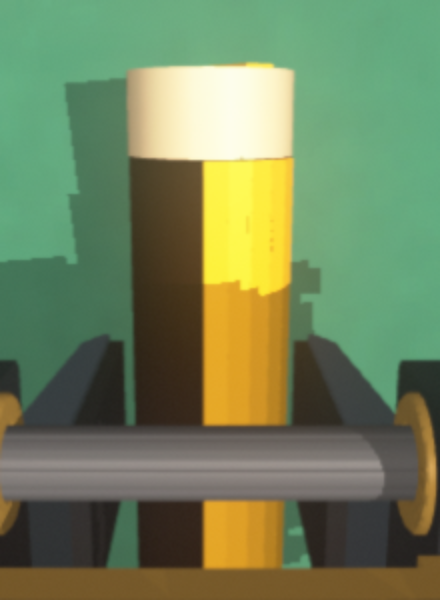

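Gold's left edge is at image column 322 and the bar is centred at 326, so the inlay is now about 32° from up. It rolls properly. I'll continue more slowly.

```bash
cat > ang.py <<'E'
from h import *
s=env.state();w=env.grab_frame("wrist");h=cv2.cvtColor(w,cv2.COLOR_RGB2HSV).astype(int)
x=np.arange(640)
def run(m):
    i=np.where(m)[0];return (int(i.min()),int(i.max())+1) if len(i) else (0,0)
for y in(175,185,195):
    H=h[y];g=run((x>275)&(x<380)&(H[:,0]>15)&(H[:,0]<32)&(H[:,1]>120)&(H[:,2]>100)); b=run((x>272)&(x<382)&((H[:,0]<50)|(H[:,0]>110)))
    c,r=(b[0]+b[1])/2,(b[1]-b[0])/2; f=lambda e:np.degrees(np.arcsin(np.clip((e-c)/r,-1,1)))
    print(y,"bar",b,"gold",g,"edge angles",f(g[0]).round(0),f(g[1]).round(0),"mid from left edge",(f(g[0])+37.6).round(1))
print(s['time_s'],s['ee_pos'].round(1))
E
python3 ang.py
python3 -m jog '{"jaw":[38,38,38,38,38,38,38,38,38,38],"slide":[[0,-0.04,0],[0,-0.04,0],[0,-0.04,0],[0,-0.04,0],[0,-0.04,0],[0,-0.04,0],[0,-0.04,0],[0,0,0],[0,0,0],[0,0,0]],"spin":[0,0,0,0,0,0,0,0,0,0]}' | head -4
python3 ang.py
```

```text
175 bar (284, 367) gold (316, 366) edge angles -13.0 77.0 mid from left edge 24.4
185 bar (285, 367) gold (318, 366) edge angles -11.0 77.0 mid from left edge 26.3
195 bar (285, 366) gold (319, 366) edge angles -9.0 90.0 mid from left edge 28.4
11.7 [555.7 -19.1   7.2]
time_s: 12.75
ee_pos: [556.5, -10.8, 7.2]
ee_rot: [180.0, 0.0, -5.6]
force: [-0.6, 0.3, -0.3]
175 bar (290, 371) gold (310, 368) edge angles -30.0 68.0 mid from left edge 7.2
185 bar (290, 371) gold (310, 368) edge angles -30.0 68.0 mid from left edge 7.2
195 bar (290, 370) gold (310, 368) edge angles -30.0 72.0 mid from left edge 7.6
12.75 [556.5 -10.8   7.2]
```

```bash
python3 - <<'E'
from h import *
w=env.grab_frame("wrist")[90:310,250:410];cv2.imwrite("pics/w4.png",cv2.resize(w,None,fx=2.5,fy=2.5)[:,:,::-1])
E
python3 ang.py
```

```text
175 bar (290, 371) gold (310, 368) edge angles -30.0 68.0 mid from left edge 7.2
185 bar (290, 371) gold (310, 368) edge angles -30.0 68.0 mid from left edge 7.2
195 bar (290, 370) gold (310, 368) edge angles -30.0 72.0 mid from left edge 7.6
12.85 [556.5 -10.9   7.2]
```

View pics/w4.png

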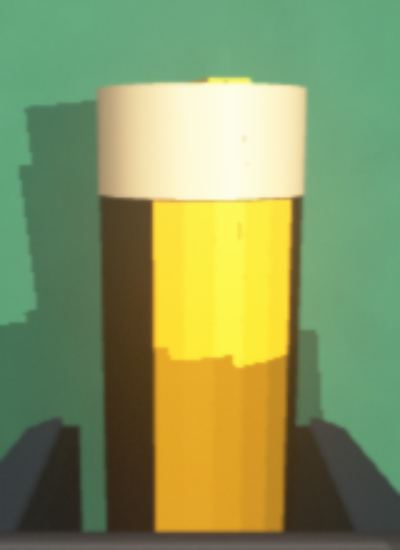

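Inlay edges are at crop columns 153 and 290 on a bar spanning 103–301. Edges, end tick and travel together put it about 12° from up. It needs roughly 3.5 mm more.

```bash
python3 -m jog '{"jaw":[38,38,38,38,38,38,38,38,38,38],"slide":[[0,-0.03,0],[0,-0.03,0],[0,-0.03,0],[0,-0.03,0],[0,0,0],[0,0,0],[0,0,0],[0,0,0],[0,0,0],[0,0,0]],"spin":[0,0,0,0,0,0,0,0,0,0]}' | sed -n 2p
python3 ang.py
```

```text
ee_pos: [556.9, -7.3, 7.2]
175 bar (290, 371) gold (303, 363) edge angles -43.0 53.0 mid from left edge -5.2
185 bar (290, 371) gold (303, 363) edge angles -43.0 53.0 mid from left edge -5.2
195 bar (290, 371) gold (303, 362) edge angles -43.0 51.0 mid from left edge -5.2
13.9 [556.9  -7.3   7.2]
```

Edges are now at -43° and +52°, so the inlay is up within about 5°. I'll open, recentre the tool by 2.4 mm and wait.

```bash
python3 -m jog '{"jaw":[42,48,54,54,54,54,54,54,54,54],"slide":[[0,0,0],[0,0,0],[0,0,0],[0,0.08,0],[0,0,0],[0,0,0],[0,0,0],[0,0,0],[0,0,0],[0,0,0]],"spin":[0,0,0,0,0,0,0,0,0,0]}' | sed -n 2,7p
python3 ang.py
```

```text
ee_pos: [556.7, -9.6, 7.2]
ee_rot: [180.0, 0.0, -5.5]
force: [1.1, -0.6, 0.6]
gripper_width: 54.2
gripper_force: 0.0
175 bar (284, 365) gold (296, 356) edge angles -45.0 51.0 mid from left edge -7.1
185 bar (284, 365) gold (297, 356) edge angles -43.0 51.0 mid from left edge -5.2
195 bar (285, 365) gold (297, 356) edge angles -44.0 51.0 mid from left edge -6.8
14.95 [556.7  -9.6   7.2]
```

```bash
python3 -m jog '{"jaw":[48,44,40,37,34,30,25,25,25,25],"slide":[[0,0,0],[0,0,0],[0,0,0],[0,0,0],[0,0,0],[0,0,0],[0,0,0],[0,0,0],[0,0,0],[0,0,0]],"spin":[0,0,0,0,0,0,0,0,0,0]}' 15 | sed -n 2,7p
python3 ang.py
python3 -m jog '{"jaw":[25,25,25,25,25,25,25],"slide":[[0,0,-0.2],[0,0,-0.5],[0,0,-0.8],[0,0,-0.8],[0,0,-0.6],[0,0,-0.4],[0,0,0]],"spin":[0,0,0,0,0,0,0]}' | sed -n 2,7p
python3 ang.py
```

```text
ee_pos: [556.7, -9.7, 7.2]
ee_rot: [180.0, -0.0, -5.6]
force: [0.5, -0.4, 0.9]
gripper_width: 31.5
gripper_force: 15.0
175 bar (284, 365) gold (295, 356) edge angles -47.0 51.0 mid from left edge -9.2
185 bar (284, 365) gold (296, 355) edge angles -45.0 49.0 mid from left edge -7.1
195 bar (284, 364) gold (296, 355) edge angles -44.0 51.0 mid from left edge -6.8
16.0 [556.7  -9.7   7.2]
ee_pos: [557.6, -9.6, 107.9]
ee_rot: [-180.0, -0.2, -5.6]
force: [-0.1, 0.4, -2.3]
gripper_width: 32.2
gripper_force: 15.0
175 bar (284, 365) gold (296, 356) edge angles -45.0 51.0 mid from left edge -7.1
185 bar (285, 365) gold (296, 355) edge angles -46.0 49.0 mid from left edge -8.9
195 bar (285, 364) gold (296, 355) edge angles -46.0 51.0 mid from left edge -8.6
16.75 [557.6  -9.6 107.9]
```

```bash
python3 -m jog '{"jaw":[25,25,25,25,25,25,25,25,25,25],"slide":[[0,0.3,0],[-0.08,0.6,0],[-0.1,0.9,0],[-0.1,1,0],[-0.1,1,0],[-0.1,1,0],[0,1,0],[0,1,0],[0,0.9,0],[0,0.6,0]],"spin":[0,0,0,0,0,0,0,0,0,0]}' | sed -n 2,4p
python3 -m jog '{"jaw":[25,25,25,25],"slide":[[0,0.4,0],[0,0.19,0],[0,0,0],[0,0,0]],"spin":[0,0,0,0]}' | sed -n 2,6p
python3 - <<'E'
from h import *
w=env.grab_frame("wrist");s=env.grab_frame("side")[90:190,290:420]
W=np.zeros((480,800,3),np.uint8);W[:,:400]=cv2.resize(w[90:390,200:450],(400,480));W[:300,410:]=cv2.resize(s,(390,300));cv2.imwrite("pics/w5.png",W[:,:,::-1])
E
```

```text
ee_pos: [517.0, -258.0, 104.9]
ee_rot: [-180.0, 0.1, -5.6]
force: [0.1, -0.7, -2.2]
ee_pos: [516.5, -272.8, 106.1]
ee_rot: [-180.0, 0.0, -5.5]
force: [0.2, -0.7, -2.0]
gripper_width: 31.8
gripper_force: 15.0
```

View pics/w5.png

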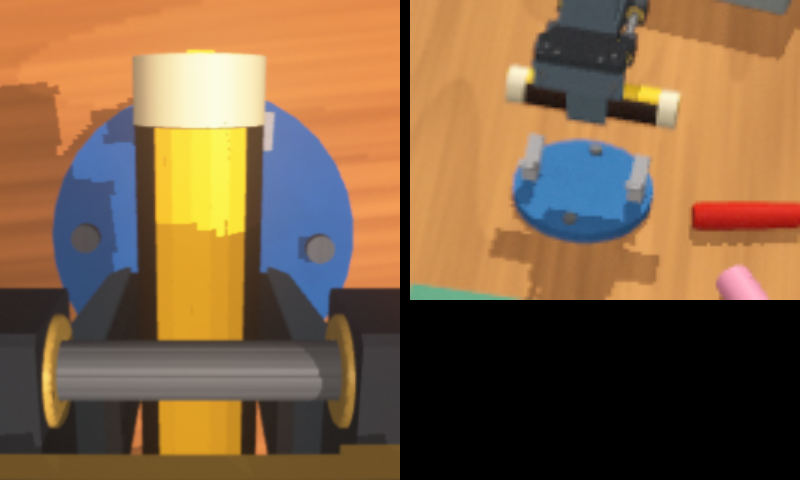

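The wrist view shows the inlay up. The base circle is centred about 2 mm right of the bar, and the bolt line (85,237)–(320,248) hints at a yaw a few degrees more. I'll check that yaw from the first top picture.

```bash
python3 - <<'E'
from h import *
ct=env.camera_model("top");t=cv2.imread("pics/top0.png")[:,:,::-1].copy()
P=plane(ct,[(440+57/3.4,225+(392-280)/3.4),(440+217/3.4,225+(418-280)/3.4)],16);d=P[1]-P[0];print(P,np.degrees(np.arctan2(d[0],-d[1])))
c=env.camera_model("wrist");P=plane(c,[(200+85/1.6,90+237/1.6),(200+320/1.6,90+248/1.6)],16);d=P[1]-P[0];print(P,P.mean(0),np.degrees(np.arctan2(d[0],-d[1])))
# far fork top corners in the first side view / top view: rects
for lo in((474,228,505,250),(465,275,500,295)):
    _,m=blobs(t,(0,0,70),(179,75,255),lo);k=max(cv2.findContours(m,0,1)[0],key=cv2.contourArea).reshape(-1,2)+np.array(lo[:2])
    for nm,i in(("L",k[:,0].argmin()),("R",k[:,0].argmax())):print(nm,k[i],plane(ct,[k[i].astype(float)],50).round(1))
E
```

```text
[[ 524.26561889 -224.46196579   16.        ]
 [ 510.23606936 -323.44675808   16.        ]] -8.067050260556151
[[ 526.13377158 -225.42036625   16.        ]
 [ 511.81806853 -324.43818732   16.        ]] [ 518.97592005 -274.92927678   16.        ] -8.226650759988038
L [474 232] [[ 573.6 -252.9   50. ]]
R [504 245] [[ 547.9 -314.2   50. ]]
L [465 288] [[ 458.  -231.7   50. ]]
R [499 287] [[ 461.4 -301.    50. ]]
```

```bash
python3 -m jog '{"jaw":[25,25,25,25,25,25,25,25,25],"slide":[[0.07,0.07,0],[0,0,0.4],[0,0,0.6],[0,0,0.5],[0,0,0.3],[0,0,0.15],[0,0,0.05],[0,0,0],[0,0,0]],"spin":[0.25,0,0,0,0,0,0,0,0]}' | sed -n 2,6p
python3 -m jog '{"jaw":[25,25,25,25,25],"slide":[[0,0,0.06],[0,0,0.06],[0,0,0],[0,0,0],[0,0,0]],"spin":[0,0,0,0,0]}' | sed -n 2,6p
```

```text
ee_pos: [518.9, -276.2, 46.9]
ee_rot: [180.0, -0.1, -7.5]
force: [0.2, -0.3, -2.1]
gripper_width: 31.5
gripper_force: 15.0
ee_pos: [518.4, -276.0, 42.7]
ee_rot: [180.0, -0.0, -7.6]
force: [-0.7, 0.0, -3.1]
gripper_width: 31.8
gripper_force: 15.0
```

```bash
for i in 1 2 3; do python3 -m jog '{"jaw":[25,25,25],"slide":[[0,0,0.04],[0,0,0],[0,0,0]],"spin":[0,0,0]}' | sed -n 2,4p; done
```

```text
ee_pos: [518.4, -276.0, 41.4]
ee_rot: [180.0, 0.0, -7.5]
force: [0.4, -0.1, -1.9]
ee_pos: [518.4, -276.0, 40.2]
ee_rot: [180.0, 0.0, -7.6]
force: [-0.0, -0.4, -2.3]
ee_pos: [518.6, -275.8, 39.2]
ee_rot: [-180.0, -0.0, -7.6]
force: [-0.3, 1.5, -1.1]
```

Contact is starting, with a small sideways force.

```bash
for i in 1; do python3 -m jog '{"jaw":[25,25,25],"slide":[[0,0,0.03],[0,0,0],[0,0,0]],"spin":[0,0,0]}' | sed -n 2,4p; done; python3 ang.py
```

```text
ee_pos: [518.7, -275.7, 38.8]
ee_rot: [-180.0, -0.0, -7.6]
force: [-0.8, 3.4, 6.0]
175 bar (273, 382) gold (296, 356) edge angles -35.0 32.0 mid from left edge 2.3
185 bar (273, 382) gold (296, 355) edge angles -35.0 30.0 mid from left edge 2.3
195 bar (273, 379) gold (296, 355) edge angles -34.0 33.0 mid from left edge 3.1
20.9 [ 518.7 -275.7   38.8]
```

```bash
python3 -m jog '{"jaw":[33,36,40,46,54,62,70,70,70],"slide":[[0,0,0],[0,0,0],[0,0,0],[0,0,0],[0,0,0],[0,0,0],[0,0,0],[0,0,0],[0,0,0]],"spin":[0,0,0,0,0,0,0,0,0]}' | sed -n 2,7p
python3 ang.py|head -1
python3 -m jog '{"jaw":[70,70,70,70,70,70,70,70],"slide":[[0,0,-0.3],[0,0,-0.6],[0,0,-0.9],[0,0,-0.9],[0,0,-0.9],[0,0,-0.9],[0,0,-0.5],[0,0,0]],"spin":[0,0,0,0,0,0,0,0]}' | sed -n 2,4p
python3 - <<'E'
from h import *
w=env.grab_frame("wrist");s=env.grab_frame("side")[90:190,290:420];ct=env.camera_model("wrist")
W=np.zeros((480,800,3),np.uint8);W[:,:400]=cv2.resize(w[40:340,200:450],(400,480));W[:300,410:]=cv2.resize(s,(390,300));cv2.imwrite("pics/w6.png",W[:,:,::-1])
E
```

```text
ee_pos: [518.4, -276.0, 38.2]
ee_rot: [180.0, -0.0, -7.5]
force: [0.3, -0.4, 0.3]
gripper_width: 70.1
gripper_force: 0.0
175 bar (273, 382) gold (292, 352) edge angles -41.0 27.0 mid from left edge -3.0
ee_pos: [519.8, -276.7, 191.5]
ee_rot: [179.9, -0.3, -7.5]
force: [-0.1, -0.3, -0.1]
```

View pics/w6.png

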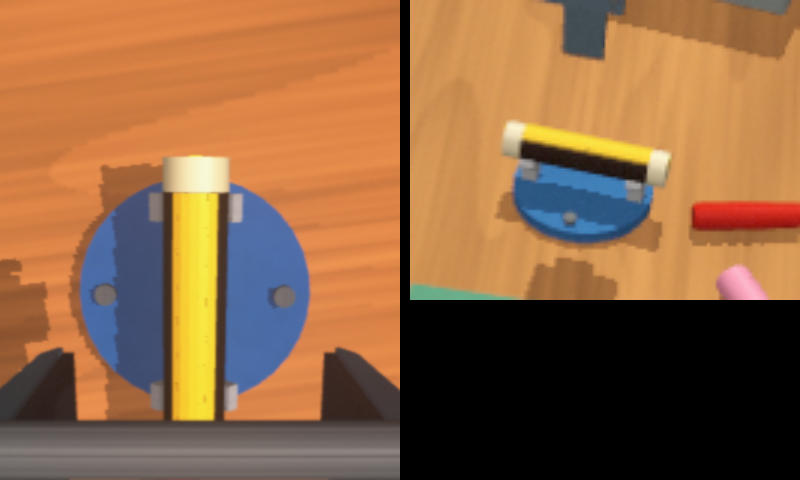

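The handle lies in both forks, level and parallel to them. Inlay edges are at 172 and 217 on a bar spanning 164–228, so it is within about 4° of up. The gripper is well clear.

```bash
python3 -c "
from workcell import env
print(env.job_done(), env.state()['time_s'])"
```

```text
the job is handed in; nothing more can be done
the job is handed in; nothing more can be done
```

I rolled the handle inlay-up on the mat and set it in both forks of the blue cradle. In the last pictures the inlay was within about 4° of straight up and the gripper was clear, and I handed the job in; no verdict was returned.

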